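Load the glue-up carrier and hold it up level

ROBOT

A 6-joint arm with a two-finger parallel gripper is mounted at the origin on the work surface. World frame = base frame: x ahead of the robot, y to its left, z up, the work surface at z = 0. Lengths are in m, angles in rad, forces in N, time in s.
With the tool pointing down it reaches from about 0.375 to 0.925 m from the base axis. Payload 5.7 kg.
Tool frame: the origin (TCP) lies midway between the tips of the shut fingers; the grasp point (between the pads) lies 19 mm behind it; z points along the fingers, x is the direction in which the jaws open and shut, and the axes are right-handed (so a half turn about z gives the same grasp; the last joint's range is limited). The gripper opens to 88 mm and grips with 3 to 60 N. Pads are 20 mm wide; open, the fingers measure 115 mm over their backs; the gripper's body (75 mm by 178 mm) begins 61 mm behind the grasp point.
Start: joints at [1.199, 0.359, 1.51, -0, 1.272, -0.115], TCP at [0.152, 0.58, 0.223] pointing down, gripper open.
Joint ranges: [-2.97, 2.97], [-1.01, 2.36], [0.21, 2.38], [-0.96, 4.11], [0.2, 2.71], [-2.98, 2.98]. Speed limits (rad/s): [2.39, 2.39, 3.14, 3.14, 3.14, 3.14].

INTERFACE

Orientations are given as a unit quaternion [x, y, z, w].
In Python, from bench import move_ptp, servo_line, goto_joints, move_gripper, sleep, inverse_kinematics, capture, PlanningError, close_job, spot_in, silhouettes, current_clock, current_joint_pos, current_qvel, current_joint_torque, current_position, current_orientation, current_force, current_torque, current_finger_gap gives the robot as it stands. Calls block until the motion is done:
- move_ptp(position, orientation): joint-space move of the TCP to a pose.
- servo_line(position, orientation=None, rate=0.15, contact_N=None): straight line of the TCP; orientation=None keeps the orientation; rate is the mean speed in m/s. With contact_N (N) it stops when the force on the tool has changed by that much, and returns True; else False.
- goto_joints(angles): joint-space move.
- move_gripper(opening): finger opening in m; the grip force is fixed at half the most; returns when the fingers have stopped.
- sleep(seconds).
- inverse_kinematics(position, orientation): joint angles nearest the present ones, or None.
- capture(name): name is "side" or "top" or "wrist"; returns a dict with "image" (420x560x3 uint8, blue, green, red), "range_z" (420x560 float32, m along the optical axis (not along the pixel's ray), 0 where there is no reading), "intrinsics" (3x3 intrinsics, pixels), "k1" (the pictures are not rectified: a ray, as slopes to the right and down, at radius r is drawn at 1 + k1 r^2 times it, then the intrinsics apply), "R" (3x3) and "t" (3): a world point X has camera coordinates R X + t. Camera axes: x right, y down, z forward; pixel columns grow to the right and rows downward; lengths in m; the calibration is good to about 2 mm. A picture is of the moment at which its call begins.
A pose or a line that the arm cannot do raises PlanningError and nothing moves.
- close_job(): hands the job in, once; it reports no verdict.
Trained networks look in the newest picture that a camera, given by its name, has taken for a name from the list of things; names that differ only in an ending like _2 or _b are one class to them, and where a whole thing is asked for, a point or a joint stands for the part that bears it (a point fixed in the world has none). Each returns a list of dicts, best first, with "conf" (0 to 1); they miss things now and then, are a little off and sometimes report something else, mostly with a low value. They report only what shows in the picture. A call takes as long as a camera call. They do not tell look-alikes from the thing itself.
- spot_in(camera, query): "xy" ([column, row] in pixels, amid what is visible of it).
- silhouettes(camera, query): "region" (420x560 bool, what is visible of it) and "xy" ([column, row] in pixels, amid what is visible of it).
Readings, each from a call of its own:
- current_clock(): time.
- current_joint_pos(): joint angles.
- current_qvel(): joint speeds.
- current_joint_torque(): joint torques, N m.
- current_position(): TCP position.
- current_orientation(): TCP orientation.
- current_force(): force on the tool from outside, world axes, zero at the start.
- current_torque(): the same for the moment, N m.
- current_finger_gap(): finger opening in m.
Only numpy, scipy, OpenCV 4.12 (cv2) and the standard library are available. Lean on these libraries where they do the work, as an engineer would, in place of code of your own. Each camera call takes 0.05 s, during which the arm holds its last target.

TASK

On the violin maker's bench, build a clamp spool in the empty four-dowel pocket of the wooden carrier: first the spool body, then the cork ring flat on it, then the knobbed cap (knob up) on top, letting go of each, seated flat and square, while the carrier stands on the bench. Then take the carrier by its upright plank handle, lift it up about 10 cm clear of the bench and finish while still holding it there, level and steady, with the stack and the finished spool still seated in their pockets. Keep the carrier level all the way and leave the finished spool and the other things on the bench alone.

Things in the scene. Friction and masses are not known exactly. Their poses are not given: they have to be found in the camera images.
- carrier: Loose wooden carrier, about 0.45 kg: board 96 (its x) x 284 (its y) x 16 mm, plank handle standing in the middle, and on its centre line, 95 mm either way, two pockets of four upright dowels: the one towards +y is empty, the one towards -y holds the finished spool. Balances at the handle when both are full. Origin: centre of the underside, z up.
- pocket (a point): Floor centre of the empty pocket, on the board's top face, 16 mm above the underside; axes as the carrier. Its four pointed dowels (8 mm thick, 55 mm tall above this point) stand 26 mm either way in y and 22 mm either way in x, around a clear circle of 60 mm diameter. Fingers closing along carrier x pass through the 44 mm gaps between them.
- handle (a point): Grip point of the upright plank handle: 20 mm thick (along carrier x), 50 mm wide (along carrier y), flat top 15 mm above this point. The point lies above the carrier's origin, 115 mm above its underside; axes as the carrier.
- spool_mid (a point): The spool body, a pale turned wooden cylinder, 56 mm diameter, 30 mm high, with a shallow groove round its middle (48 mm diameter there), a small dark spot on its top, 60 g, standing on its end. Point at its centre, 15 mm above its underside; z is its axis, up.
- spacer_mid (a point): Spacer: cork ring, 56 mm outside, 24 mm hole, 14 mm high, 20 g, lying flat. Point at its centre, 7 mm above its underside; z is its axis, up.
- cap_mid (a point): Cap: wooden disc, 56 mm diameter, 8 mm thick, with a round knob 22 mm in diameter and 26 mm tall standing in the middle of its top (34 mm in all), 35 g, knob up. Point on its axis, 17 mm above its underside, inside the knob; z is its axis, up.
- finished_mid (a point): Finished spool: the same three parts glued up as one piece, 56 mm diameter, 78 mm to the top of its knob, 115 g, standing in the carrier's other pocket. Point on its axis 39 mm above its underside. Stays there.
- plane: Bystander: small brass finger plane, 55 x 24 mm, about 30 mm tall, lying among the parts. Origin at the centre of its underside. Leave alone.
- fork: Bystander: steel tuning fork lying along its x, 130 mm long, 22 mm wide, 8 mm thick, among the parts. Origin near its middle on its underside. Leave alone.
- varnish: Bystander: amber jar, 56 mm diameter, 100 mm tall. Origin at the centre of its underside. Leave alone.
- pegcup: Bystander: white cup, 76 mm diameter, 80 mm tall. Origin at the centre of its underside. Leave alone.
- mallet: Bystander: wooden carving mallet lying on its side, 240 mm long along its x, 80 mm thick at the head (+x end). Origin at the handle end, on the bench. Leave alone.
- rosin: Bystander: small wooden block with an amber rosin cake, 50 x 34 mm, 22 mm tall, beyond the carrier. Origin at the centre of its underside. Leave alone.
There are look-alikes about, which are no part of the job. What is shaped like the part that bears cap_mid but purple is not meant. Of the things that look like the part that bears spacer_mid, take the one that is farthest to the robot's left at the start.

How it is judged:
By the outcome, as a careful person would: the job done as asked, in the order asked, and still so for the second after the job is handed in, while the arm keeps its last pose, push and grip.
It also fails if it takes over 69 s, if anything falls off the work surface, if the arm or the gripper's body presses on something with over 40 N, if the wrist force passes 120 N, or if a joint passes its speed limit or range.

## Working session

There is one attempt and no reset: what is moved stays moved. The work goes in short steps, each a Python script; the robot and the scene stay as the last script left them, time stands still between calls to the robot, and variables do not carry over. Pictures are saved under pics/ and viewed, and the job is handed in when it is done.

```bash
ls; mkdir -p pics; python3 - <<'E'
from bench import *
import cv2
for n in ["side","top","wrist"]:
    c=capture(n); cv2.imwrite(f"pics/a_{n}.png",c["image"])
    print(n,c["intrinsics"].tolist() if hasattr(c["intrinsics"],'tolist') else c["intrinsics"],c["k1"],c["R"],c["t"])
print(current_clock(),current_orientation(),current_position())
E
```

```text
pics
side [[451.16410546783436, 0.0, 282.5978590581629], [0.0, 451.16410546783436, 204.15286493904318], [0.0, 0.0, 1.0]] 0.03725750770461195 [[-0.8829065  -0.46935904 -0.01334931]
 [-0.34452128  0.66686827 -0.66075093]
 [ 0.31903166 -0.57878217 -0.75048651]] [0.48997117 0.26035931 1.02451104]
top [[454.071407964042, 0.0, 278.7462421389757], [0.0, 454.071407964042, 212.06512069112122], [0.0, 0.0, 1.0]] -0.07213632261356039 [[ 0.00136078 -0.99974448 -0.02256395]
 [-0.99450501  0.00100905 -0.10468413]
 [ 0.10468014  0.02258241 -0.99424952]] [0.01054265 0.57545044 1.18854485]
wrist [[290.8536139985654, 0.0, 277.513445789519], [0.0, 290.8536139985654, 209.14171969985605], [0.0, 0.0, 1.0]] -0.039338413674948954 [[ 0.2528434   0.96750437 -0.00234716]
 [ 0.93684988 -0.24422498  0.25033271]
 [ 0.24162476 -0.06549391 -0.96815702]] [-0.59863873 -0.03174143  0.38987287]
0.15 [ 7.91823953e-01  6.10749021e-01 -5.75007777e-04  3.61234481e-04] [0.15222155 0.57984987 0.22202923]
```

View pics/a_top.png

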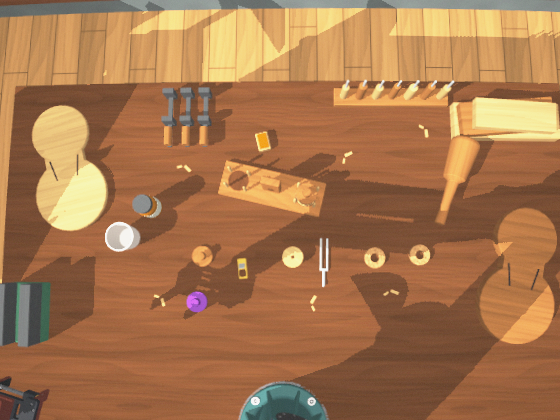

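View pics/a_side.png

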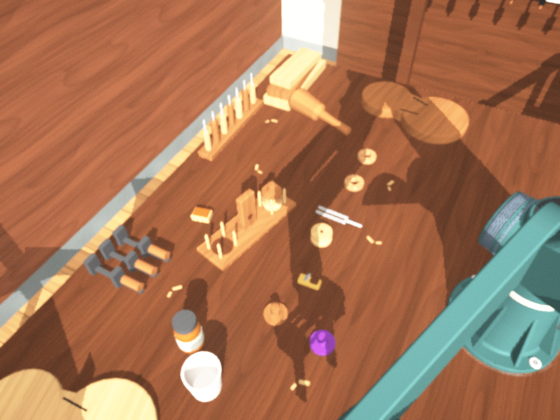

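View pics/a_wrist.png

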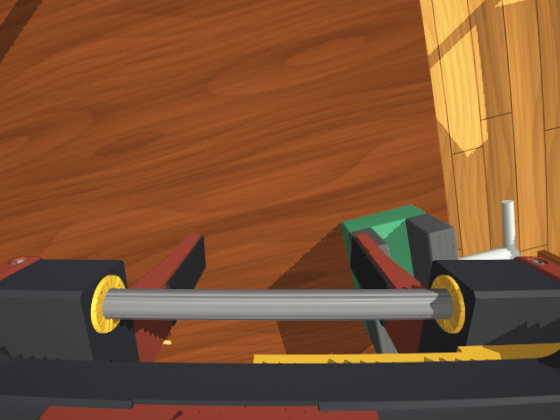

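Top view: the wooden cap is at (202,256) and the purple look-alike at (197,301). The spool body (pale, dark spot) is at (292,257). There are two cork rings at (375,258) and (420,255), and the robot's left is image left, so I take (375,258). The carrier's empty pocket is at about (237,180) and the finished spool at about (305,193).

```bash
cat > h.py <<'E'
from bench import *
import numpy as np, cv2
from scipy.spatial.transform import Rotation as Ro
def rays(c,px):
    px=np.atleast_2d(np.asarray(px,float)); K=c["intrinsics"]
    d=np.stack([(px[:,0]-K[0,2])/K[0,0],(px[:,1]-K[1,2])/K[1,1]],1); u=d.copy()
    for _ in range(10): u=d/(1+c["k1"]*(u**2).sum(1,keepdims=True))
    return np.c_[u,np.ones(len(u))]
def cloud(c,mask):
    v,u=np.nonzero(mask&(c["range_z"]>0)); z=c["range_z"][v,u]
    return (rays(c,np.c_[u,v])*z[:,None]-c["t"])@c["R"]
def onplane(c,px,z):
    r=rays(c,px)@c["R"]; o=-c["R"].T@c["t"]
    return o+r*((z-o[2])/r[:,2])[:,None]
def project(c,X):
    X=np.atleast_2d(X)@c["R"].T+c["t"]; u=X[:,:2]/X[:,2:]; u=u*(1+c["k1"]*(u**2).sum(1,keepdims=True))
    return u*[c["intrinsics"][0,0],c["intrinsics"][1,1]]+c["intrinsics"][:2,2]
def down(a):  # tool pointing down, jaw axis x at world angle a
    x=np.array([np.cos(a),np.sin(a),0]); z=np.array([0,0,-1.]); return Ro.from_matrix(np.c_[x,np.cross(z,x),z]).as_quat()
E
python3 - <<'E'
from h import *
for cam in ["top","side"]:
    c=capture(cam)
    im=c["image"].copy()
    for q,h in [("carrier",.016),("spool_mid",.03),("spacer_mid",.014),("cap_mid",.008),("finished_mid",.078),("plane",.03),("fork",.008),("varnish",.1)]:
        for s in silhouettes(cam,q):
            if s["conf"]<.25: continue
            m=s["region"]; P=cloud(c,m)
            (cx,cy),r=cv2.minEnclosingCircle(np.argwhere(m)[:,::-1].astype(np.float32))
            zt=np.percentile(P[:,2],97) if len(P) else 0
            top=P[abs(P[:,2]-h)<.004]
            ex=(top.max(0)+top.min(0))/2 if len(top) else None
            print(cam,q,round(s["conf"],2),s["xy"],m.sum(),"ztop %.3f"%zt,"mid",None if ex is None else ex[:2].round(4),"ext",None if ex is None else np.ptp(top[:,:2],axis=0).round(3),"mean",top.mean(0).round(4) if len(top) else None)
    np.savez(f"cap_{cam}.npz",**c)
    x,y=(180,140)
    if cam=="top": cv2.imwrite("pics/b_top.png",cv2.resize(im[140:320,170:450],None,fx=2.8,fy=2.8,interpolation=cv2.INTER_CUBIC))
    else: cv2.imwrite("pics/b_side.png",cv2.resize(im[140:370,180:390],None,fx=2.5,fy=2.5,interpolation=cv2.INTER_CUBIC))
E
```

```text
top carrier 0.96 [266.5, 190.5] 3091 ztop 0.129 mid [0.6411 0.0299] ext [0.15  0.291] mean [0.6417 0.0417 0.0159]
top carrier 0.73 [146.4, 206.1] 506 ztop 0.103 mid [0.5828 0.3462] ext [0.039 0.019] mean [0.5754 0.3439 0.018 ]
top spool_mid 0.54 [293.6, 257.7] 324 ztop 0.034 mid [ 0.4554 -0.0234] ext [0.053 0.051] mean [ 0.4545 -0.0243  0.0298]
top spacer_mid 0.59 [416.0, 256.6] 298 ztop 0.019 mid [ 0.4632 -0.3664] ext [0.054 0.052] mean [ 0.4625 -0.3665  0.0136]
top cap_mid 0.68 [203.5, 255.0] 320 ztop 0.035 mid [0.4591 0.2203] ext [0.052 0.051] mean [0.4594 0.2193 0.0079]
top cap_mid 0.65 [198.1, 303.2] 321 ztop 0.036 mid [0.335  0.2309] ext [0.051 0.051] mean [0.3344 0.2302 0.0076]
top finished_mid 0.68 [306.3, 194.0] 391 ztop 0.095 mid [ 0.612  -0.0609] ext [0.005 0.016] mean [ 0.6116 -0.0598  0.0783]
top plane 0.62 [239.7, 267.7] 183 ztop 0.028 mid [0.4246 0.1108] ext [0.019 0.016] mean [0.4276 0.1094 0.0289]
top plane 0.39 [265.5, 186.7] 3142 ztop 0.129 mid [0.6389 0.0295] ext [0.099 0.243] mean [0.6398 0.0449 0.0302]
top fork 0.63 [324.1, 261.2] 182 ztop 0.011 mid [ 0.4409 -0.
[... 1221 characters left out ...]
14  0.0781]
side finished_mid 0.34 [353.1, 180.2] 217 ztop 0.016 mid None ext None mean None
side plane 0.77 [306.3, 280.9] 258 ztop 0.027 mid [0.4192 0.1151] ext [0.021 0.013] mean [0.4229 0.1153 0.0278]
side plane 0.38 [200.3, 216.1] 244 ztop 0.023 mid None ext None mean None
side fork 0.69 [337.7, 215.8] 197 ztop 0.009 mid [ 0.4389 -0.1052] ext [0.124 0.025] mean [ 0.4384 -0.1047  0.0065]
side fork 0.3 [318.6, 235.3] 386 ztop 0.033 mid [ 0.4507 -0.0089] ext [0.048 0.03 ] mean [ 0.4457 -0.0026  0.0084]
side varnish 0.72 [188.5, 335.2] 1027 ztop 0.102 mid [0.5868 0.3662] ext [0.05  0.049] mean [0.5862 0.3673 0.0999]
side varnish 0.43 [321.0, 233.3] 438 ztop 0.033 mid None ext None mean None
```

View pics/b_top.png

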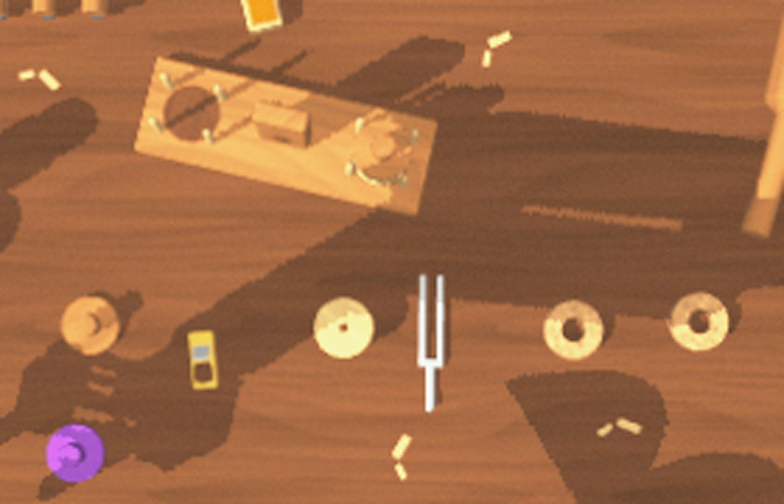

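View pics/b_side.png

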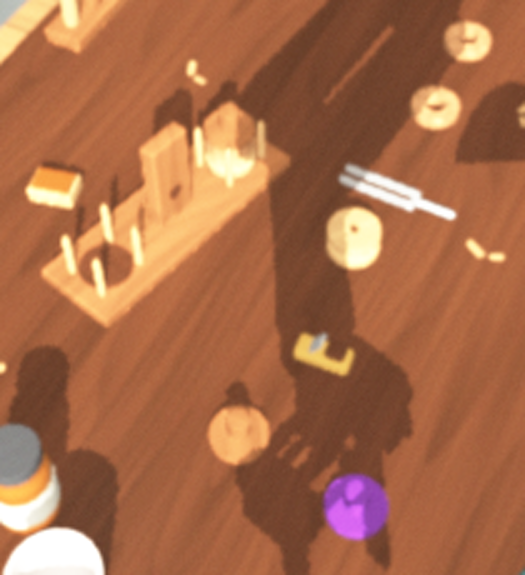

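```bash
python3 - <<'E'
from h import *
for cam in ["top","side"]:
    c=dict(np.load(f"cap_{cam}.npz")); 
    P=cloud(c,np.ones((420,560),bool))
    s=P[(abs(P[:,2]-.016)<.005)&(P[:,0]>.54)&(P[:,0]<.75)&(abs(P[:,1]-.04)<.18)]
    r=cv2.minAreaRect(s[:,:2].astype(np.float32)*1000); print(cam,"rect",r)
    h=P[(P[:,2]>.122)&(P[:,2]<.138)&(P[:,0]>.54)&(P[:,0]<.75)&(abs(P[:,1]-.04)<.18)]
    print("handle",len(h),cv2.minAreaRect(h[:,:2].astype(np.float32)*1000),h[:,2].mean())
    b=P[(P[:,2]<.005)&(P[:,0]>.4)&(P[:,0]<.6)&(abs(P[:,1])<.3)]; print("bench z",b[:,2].mean(),b[:,2].std())
c=capture("wrist"); T=np.array(current_position()); Rt=Ro.from_quat(current_orientation()).as_matrix()
o=-c["R"].T@c["t"]; print("cam in tool",Rt.T@(o-T), "axes rows in tool", c["R"]@Rt)
for p in [(.65,.14),(.455,-.02),(.457,.22),(.452,-.24),(.63,.04)]:
    for a in [-.23]:
        for z in (.25,.05): print(p,z,inverse_kinematics([*p,z],down(a)),)
E
```

```text
top rect ((666.4385986328125, 25.342498779296875), (284.2372131347656, 146.15699768066406), 76.45228576660156)
handle 160 ((642.048828125, 30.638566970825195), (49.25707244873047, 20.504993438720703), 76.35800170898438) 0.12940267335551986
bench z -0.00048815612549401845 0.002371406068656796
side rect ((666.8109130859375, 29.15277862548828), (284.8963928222656, 154.15940856933594), 76.87161254882812)
handle 135 ((639.3397216796875, 36.24973678588867), (49.05080795288086, 22.485143661499023), 79.50155639648438) 0.1279978569481429
bench z -0.0006013113343727466 0.001916213693831161
cam in tool [-0.00020144 -0.06753998 -0.16206768] axes rows in tool [[ 9.99999018e-01 -1.17965653e-03  7.56296847e-04]
 [ 1.33150563e-03  9.68111109e-01 -2.50517679e-01]
 [-4.36654564e-04  2.50518440e-01  9.68111729e-01]]
(0.65, 0.14) 0.25 [ 1.08333733e-01  4.31906169e-01  1.32412121e+00 -4.44089210e-16
  1.38556528e+00  3.38333733e-01]
(0.65, 0.14) 0.05 [ 1.08333733e-01  6.26986360e-01  1.51900881e+00 -4.44089210e-16
  9.95597482e-01  3.38333733e-01]
(0.455, -0.02) 0.25 [-1.95793337e-01  1.20120341e-01  1.7
[... 188 characters left out ...]
 0.22) 0.25 [ 3.12391636e-01  1.98874259e-01  1.66899790e+00 -4.44089210e-16
  1.27372050e+00  5.42391636e-01]
(0.457, 0.22) 0.05 [ 3.12391636e-01  4.58569336e-01  1.88535466e+00 -4.44089210e-16
  7.97668653e-01  5.42391636e-01]
(0.452, -0.24) 0.25 [-6.23160276e-01  2.05717360e-01  1.65995543e+00 -4.44089210e-16
  1.27591987e+00 -3.93160276e-01]
(0.452, -0.24) 0.05 [-6.23160276e-01  4.63210423e-01  1.87530039e+00 -4.44089210e-16
  8.03081837e-01 -3.93160276e-01]
(0.63, 0.04) 0.25 [-4.59562256e-02  3.82082717e-01  1.40387736e+00 -4.44089210e-16
  1.35563258e+00  1.84043774e-01]
(0.63, 0.04) 0.05 [-4.59562256e-02  5.89375332e-01  1.60108087e+00 -4.44089210e-16
  9.51136454e-01  1.84043774e-01]
```

```bash
python3 - <<'E'
from h import *
a=-.237
move_ptp([.663,.126,.19],down(a))
c=capture("wrist"); np.savez("cap_w1.npz",**c); cv2.imwrite("pics/c_w1.png",c["image"])
print(current_clock(),current_position())
ds=silhouettes("wrist","carrier")
P=cloud(c,np.ones((420,560),bool))
u=np.array([np.cos(a),np.sin(a)]); v=np.array([-np.sin(a),np.cos(a)])
# dowel tips
k=(P[:,2]>.05)&(P[:,2]<.08)&(np.hypot(P[:,0]-.663,P[:,1]-.126)<.055)
q=P[k]; d=q[:,:2]-[.663,.126]; l=np.c_[d@u,d@v]
for sx in(-1,1):
  for sy in(-1,1):
    m=(l[:,0]*sx>5e-3)&(l[:,1]*sy>5e-3); print(sx,sy,m.sum(),l[m].mean(0).round(4),q[m,2].max() if m.any() else 0)
for s in ds: 
    if s["conf"]>.4: print(s["conf"],s["xy"],s["region"].sum())
E
```

```text
3.5833 [0.66267867 0.12709967 0.19014175]
-1 -1 78 [-0.0202 -0.0268] 0.0722222873127022
-1 1 68 [-0.0206  0.0247] 0.07209336132143612
1 -1 79 [ 0.0227 -0.0264] 0.0720808170902128
1 1 68 [0.0223 0.025 ] 0.07252138709903122
0.65 [275.1, 231.6] 12464
```

View pics/c_w1.png

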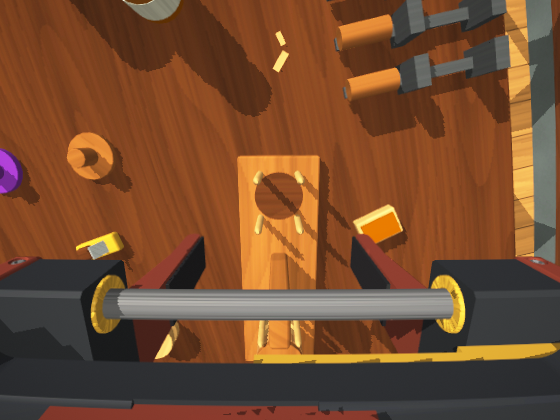

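```bash
python3 - <<'E'
from h import *
a=-.237
c=dict(np.load("cap_w1.npz"))
P=cloud(c,np.ones((420,560),bool))
u=np.array([np.cos(a),np.sin(a)]); v=np.array([-np.sin(a),np.cos(a)])
L=np.c_[(P[:,:2]-[.663,.126])@u,(P[:,:2]-[.663,.126])@v,P[:,2]]
for lo in (.055,.062,.066,.069):
  t=[]
  for sx in(-1,1):
    for sy in(-1,1):
      m=(L[:,0]*sx>8e-3)&(L[:,1]*sy>8e-3)&(L[:,2]>lo)&(L[:,2]<.08)&(np.hypot(L[:,0],L[:,1])<.05); t.append(L[m,:2].mean(0))
  t=np.array(t); print(lo,m.sum(),t.round(4).tolist(),t.mean(0).round(4))
# board top points
m=(abs(L[:,2]-.016)<.003)&(abs(L[:,0])<.065)&(L[:,1]<.07)&(L[:,1]>-.12)
print("board x by y-bin")
for y in np.arange(-.08,.045,.02):
  k=m&(abs(L[:,1]-y)<.01); print(round(y,2),L[k,0].min().round(4),L[k,0].max().round(4), k.sum())
k=m&(abs(L[:,0])<.04); print("end y",[L[m&(abs(L[:,0]-x)<.01),1].max().round(4) for x in(-.03,-.01,.01,.03)])
h=(L[:,2]>.124)&(L[:,2]<.137)&(abs(L[:,0])<.04)&(L[:,1]<-.04)&(L[:,1]>-.14); print("handle",h.sum(),cv2.minAreaRect(L[h,:2].astype(np.float32)*1000),L[h,2].mean())
im=c["image"]; cv2.imwrite("pics/c_crop.png",cv2.resize(im[140:260,220:340],None,fx=5,fy=5,interpolation=cv2.INTER_CUBIC))
for n in ((0.001,-.002),):
  pass
E
```

```text
0.055 61 [[-0.0203, -0.027], [-0.0207, 0.0246], [0.0228, -0.0266], [0.0223, 0.0248]] [ 0.001  -0.0011]
0.062 53 [[-0.0203, -0.0274], [-0.0208, 0.0243], [0.0228, -0.027], [0.0225, 0.0246]] [ 0.0011 -0.0014]
0.066 46 [[-0.0205, -0.0278], [-0.0209, 0.0239], [0.0228, -0.0273], [0.0226, 0.0243]] [ 0.001  -0.0017]
0.069 21 [[-0.0202, -0.0279], [-0.0209, 0.0238], [0.0228, -0.0278], [0.0226, 0.0242]] [ 0.001  -0.0019]
board x by y-bin
-0.08 -0.0458 0.0496 943
-0.06 -0.0463 0.0495 1169
-0.04 -0.0466 0.0486 1012
-0.02 -0.0464 0.0492 1233
0.0 -0.0469 0.0484 1350
0.02 -0.0472 0.0489 1210
0.04 -0.047 0.0479 1065
end y [np.float64(0.0443), np.float64(0.0444), np.float64(0.0444), np.float64(0.0445)]
handle 603 ((1.7922096252441406, -105.00343322753906), (19.83133316040039, 31.226789474487305), 0.9630811214447021) 0.12969575630147745
```

View pics/c_crop.png

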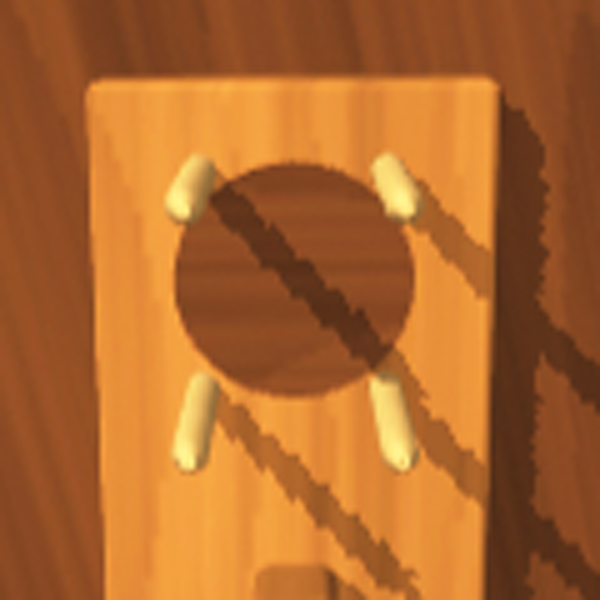

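```bash
cat >> h.py <<'E'
A=-.229
U=np.array([np.cos(A),np.sin(A)]); V=np.array([-np.sin(A),np.cos(A)])
PK=np.array([.663,.126])+.001*np.array([np.cos(-.237),np.sin(-.237)])-.0021*np.array([-np.sin(-.237),np.cos(-.237)])
def look(guess,z,lo,hi,rad,tag):
    """view from above guess; fit circle to points with lo<z<hi; returns world xy"""
    move_ptp([*guess,z],down(A)); sleep(.15)
    c=capture("wrist"); cv2.imwrite(f"pics/{tag}.png",c["image"]); np.savez(f"cap_{tag}.npz",**c)
    return fit(c,guess,lo,hi,rad)
def fit(c,guess,lo,hi,rad):
    P=cloud(c,np.ones((420,560),bool)); g=np.array(guess)
    k=(P[:,2]>lo)&(P[:,2]<hi)&(np.hypot(*(P[:,:2]-g).T)<rad+.015); Q=P[k]
    (x,y),r=cv2.minEnclosingCircle((Q[:,:2]*1000).astype(np.float32))
    d=(Q[:,:2]-g); l=np.c_[d@U,d@V]; lo_,hi_=np.percentile(l,.5,axis=0),np.percentile(l,99.5,axis=0); m=(lo_+hi_)/2; m=g+m[0]*U+m[1]*V
    print("n",k.sum(),"circ",x/1000,y/1000,"r",r,"midrange",m.round(4),"ext",(hi_-lo_).round(4),"zmed",np.median(Q[:,2]).round(4))
    return np.array([x,y])/1000
E
python3 - <<'E'
from h import *
print(PK)
p=look([.455,-.023],.16,.026,.034,.028,"d_body")
print(p,current_position(),current_clock())
E
```

```text
[0.66347899 0.12372391]
n 2204 circ 0.4549380798339844 -0.02478867530822754 r 27.850990295410156 midrange [ 0.4551 -0.0245] ext [0.0528 0.0534] zmed 0.0302
[ 0.45493808 -0.02478868] [ 0.45647901 -0.0227088   0.16018056] 4.8417
```

View pics/d_body.png

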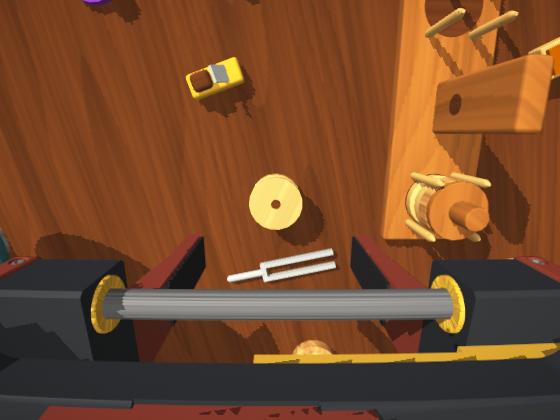

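```bash
cat >> h.py <<'E'
def at(xy,z,line=True,rate=.15,contact=None,corr=True):
    """go to xy,z with steady-state correction measured on arrival"""
    q=down(A); r=False
    tgt=np.array([*xy,z])
    if line: r=servo_line(list(tgt),q,rate=rate,contact_N=contact)
    else: move_ptp(list(tgt),q)
    return r
def err(xy,z): return (np.array(current_position())-[*xy,z])*1000
E
python3 - <<'E'
from h import *
g=np.array([.45494,-.02479])
print(err([.455,-.023],.16)); sleep(.3); print(err([.455,-.023],.16))
print(current_joint_pos(), inverse_kinematics([.455,-.023,.16],down(A)))
R0=Ro.from_quat(current_orientation()).as_matrix(); print(R0[:,0],R0[:,2])
at(g,.08); print(err(g,.08)); sleep(.2); print(err(g,.08),current_clock(),current_finger_gap())
E
```

```text
[1.47901011 0.29119931 0.1805585 ]
[ 0.16012151  0.11829641 -0.05623276]
[-2.02006924e-01  2.27368664e-01  1.88795733e+00  1.53673614e-05
  1.02632614e+00  2.67081599e-02] [-2.02324463e-01  2.27049165e-01  1.88823766e+00 -4.44089210e-16
  1.02630583e+00  2.66755366e-02]
[ 9.73956717e-01 -2.26734009e-01 -5.98119049e-05] [-5.56350571e-05  2.48121899e-05 -9.99999998e-01]
[ 0.29359798 -0.07243502  0.28823513]
[ 0.87126722 -0.16962485  0.92566298] 6.025 0.08768451217218097
```

```bash
python3 - <<'E'
from h import *
g=np.array([.45494,-.02479])
for i in range(4): print(err(g,.08),current_clock())
sleep(.2)
for i in range(2): print(err(g,.08),current_clock())
c=capture("wrist"); fit(c,g,.026,.034,.028)
E
```

```text
[ 0.87126722 -0.16962485  0.92566298] 6.025
[ 0.87126722 -0.16962485  0.92566298] 6.025
[ 0.87126722 -0.16962485  0.92566298] 6.025
[ 0.87126722 -0.16962485  0.92566298] 6.025
[ 0.304566   -0.05518806  0.434464  ] 6.225
[ 0.304566   -0.05518806  0.434464  ] 6.225
n 3943 circ 0.45501394653320315 -0.02495768165588379 r 28.037853240966797 midrange [ 0.4551 -0.0245] ext [0.0531 0.0534] zmed 0.0301
```

```bash
python3 - <<'E'
from h import *
g=np.array([.4550,-.0249])
at(g,.005,rate=.12); sleep(.2); print(err(g,.005))
move_gripper(.045); print("gap",current_finger_gap(),err(g,.005))
at(g,.12,rate=.2); sleep(.3)
c=capture("wrist"); cv2.imwrite("pics/e_held.png",c["image"]); np.savez("cap_held.npz",**c)
p=np.array(current_position()); fit(c,p[:2],p[2]+.018,p[2]+.034,.028); print(p,current_clock(),current_force())
E
```

```text
[ 0.62010374 -0.11536639  0.6722836 ]
gap 0.05522041605995823 [-0.03321838  0.01800651  0.02745253]
n 7404 circ 0.4574912109375 -0.014199237823486328 r 37.5222053527832 midrange [ 0.457  -0.0166] ext [0.0705 0.0382] zmed 0.1441
[ 0.45448835 -0.02480956  0.11922814] 8.9417 [ 0.10345231 -0.44859935  0.08394264]
```

View pics/e_held.png

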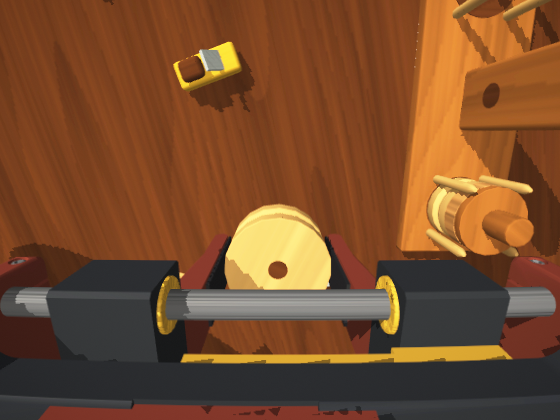

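The body is held. I use its dark spot at about (277,269) to check the grasp offset.

```bash
python3 - <<'E'
from h import *
c=dict(np.load("cap_held.npz")); p=np.array([ 0.45448835,-0.02480956,0.11922814])
im=c["image"][255:285,262:295].astype(int).sum(2); m=im<im.min()+130; yx=np.argwhere(m); px=yx.mean(0)[::-1]+[262,255]; print(px,m.sum())
w=onplane(c,px,p[2]+.0253)[0]; d=w[:2]-p[:2]; print("off U,V mm",d@U*1000,d@V*1000)
E
```

```text
[277.47177419 269.625     ] 248
off U,V mm 0.5307726352714208 0.37899663864612454
```

```bash
cat >> h.py <<'E'
def place(xy,bottom_off,surf,zhi,contact=5,slow_from=.004):
    """carry to above, settle, lower until contact; returns"""
    p=np.array(current_position())
    if p[2]<.15: servo_line([p[0],p[1],.17],down(A),rate=.3)
    at(xy,.17,line=False); at(xy,zhi,rate=.15); sleep(.45)
    e=err(xy,zhi); print("pre",e); xy2=np.array(xy)-e[:2]/1000*.7
    zt=surf+bottom_off
    r=at(xy2,zt+slow_from,rate=.07,contact=contact); print("r1",r,err(xy,zt))
    if not r:
        r=at(xy2,zt-.003,rate=.02,contact=contact); print("r2",r,err(xy,zt),current_force())
    return r
E
python3 - <<'E'
from h import *
place(PK-.0003*V,.005,.016,.09)
c=capture("wrist"); cv2.imwrite("pics/f_in.png",c["image"]); print(current_clock())
c=capture("side"); cv2.imwrite("pics/f_side.png",cv2.resize(c["image"][140:280,180:330],None,fx=4,fy=4))
E
```

```text
pre [0.16399744 0.08467729 0.37167333]
r1 False [ 0.40308474 -0.02233478  4.47660105]
r2 True [ 0.67513732  0.00370258 -0.26736188] [-1.34476974  0.82456182  2.88335107]
12.8333
```

View pics/f_in.png

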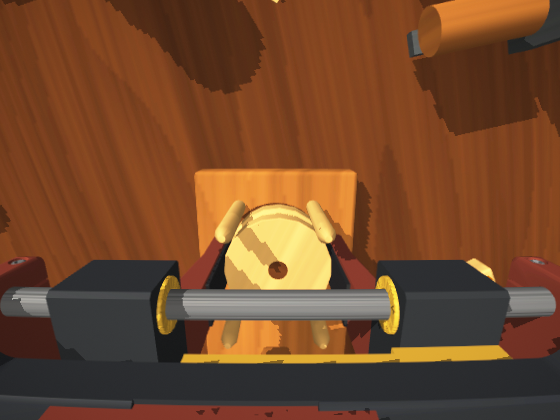

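View pics/f_side.png

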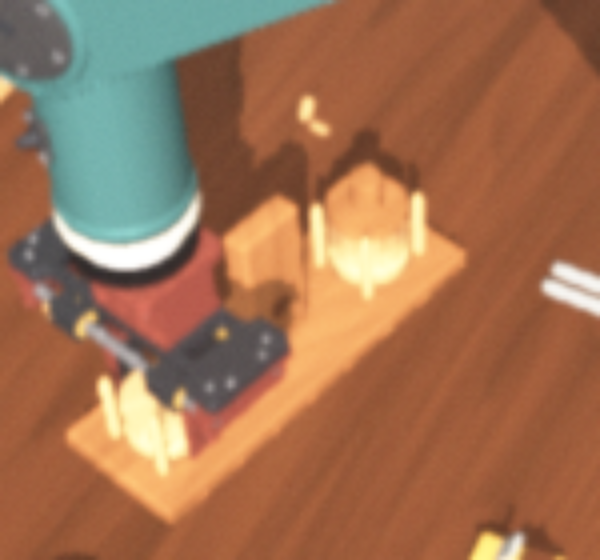

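The body is between the four dowels on the floor, with contact at the expected height. Next I release it, check, and go on to the ring.

```bash
python3 - <<'E'
from h import *
move_gripper(.078)
p=current_position(); servo_line([p[0],p[1],.18],None,rate=.25); sleep(.2)
c=capture("wrist"); cv2.imwrite("pics/g_w.png",c["image"]); np.savez("cap_g.npz",**c)
fit(c,PK,.040,.052,.02)
L=cloud(c,np.ones((420,560),bool)); l=np.c_[(L[:,:2]-PK)@U,(L[:,:2]-PK)@V,L[:,2]]
t=[l[(l[:,0]*sx>8e-3)&(l[:,1]*sy>8e-3)&(l[:,2]>.066)&(l[:,2]<.08)&(np.hypot(l[:,0],l[:,1])<.05),:2].mean(0) for sx in(-1,1) for sy in (-1,1)]; print(np.round(t,4).tolist(),np.mean(t,0))
print(current_clock())
q=look([.452,-.2415],.15,.010,.018,.028,"h_ring"); print(current_clock(),current_finger_gap())
sleep(.15);c=capture("wrist"); fit(c,q,.010,.018,.028)
E
```

```text
n 2262 circ 0.6633483276367188 0.12380728912353516 r 34.61008071899414 midrange [0.6648 0.1239] ext [0.0532 0.0537] zmed 0.0461
[[-0.0218, -0.0255], [-0.0216, 0.0263], [0.0215, -0.0253], [0.0216, 0.0262]] [-6.80547492e-05  4.27942538e-04]
14.4917
n 1719 circ 0.45316888427734375 -0.24681005859375 r 27.792369842529297 midrange [ 0.4533 -0.2464] ext [0.0537 0.0531] zmed 0.0141
16.25 0.07806969562587628
n 1722 circ 0.45322479248046876 -0.2466094207763672 r 27.87323760986328 midrange [ 0.4533 -0.2465] ext [0.0529 0.053 ] zmed 0.0141
```

View pics/g_w.png

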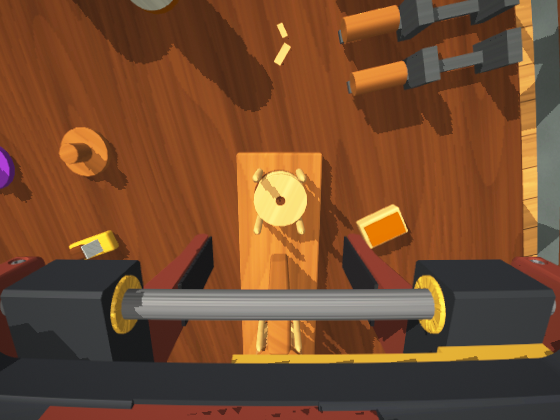

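View pics/h_ring.png

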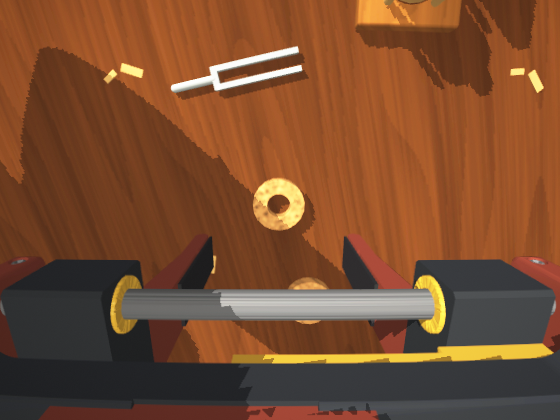

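```bash
python3 - <<'E'
from h import *
g=np.array([.4532,-.2466])
at(g,.02,rate=.2); sleep(.15); at(g,.004,rate=.08); sleep(.15); print(err(g,.004))
move_gripper(.045); print("gap",current_finger_gap(),err(g,.004),current_clock())
at(g,.17,rate=.3); sleep(.3)
c=capture("wrist"); cv2.imwrite("pics/i_held.png",c["image"]); np.savez("cap_held2.npz",**c); p=np.array(current_position()); print(p)
place(PK,.004,.046,.095)
c=capture("wrist"); cv2.imwrite("pics/i_in.png",c["image"]); print(current_clock())
E
```

```text
[ 0.18336152 -0.11788514  0.29457472]
gap 0.054587044345073235 [ 0.07116864 -0.03072525  0.11430615] 18.4
[ 0.4526017  -0.24614706  0.16875748]
pre [0.19914156 0.07948948 0.44286595]
r1 False [-0.04908199 -0.06429422  3.8837166 ]
r2 True [ 0.93086765  0.04874507 -0.04238235] [0.44522154 0.21412698 4.12362398]
23.2167
```

View pics/i_held.png

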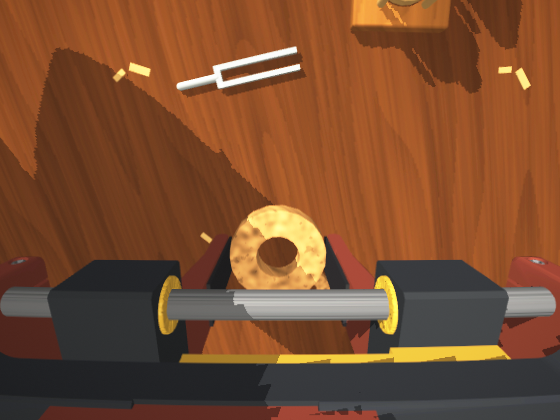

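View pics/i_in.png

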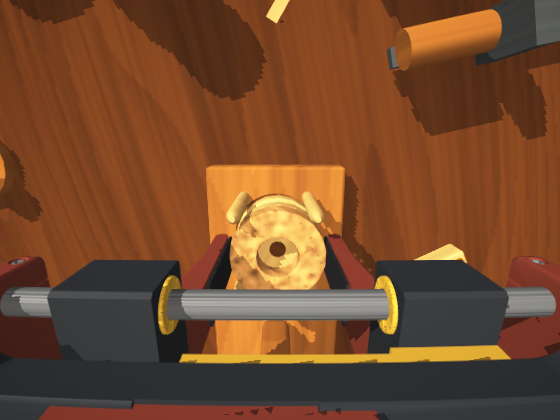

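The ring is held flat, lies between the dowels, and touched at the expected height, with the body's spot visible through the hole at (277,249). Next I release it and go to the wooden cap.

```bash
python3 - <<'E'
from h import *
move_gripper(.078)
p=current_position(); servo_line([p[0],p[1],.18],None,rate=.25); sleep(.15)
c=capture("wrist"); cv2.imwrite("pics/j_w.png",c["image"])
P=cloud(c,np.ones((420,560),bool)); k=np.hypot(*(P[:,:2]-PK).T)<.021; k&=np.hypot(*(P[:,:2]-PK).T)>.014
Q=P[k]; A_=np.linalg.lstsq(np.c_[(Q[:,:2]-PK),np.ones(len(Q))],Q[:,2],rcond=None)[0]; print("ring plane",A_,np.std(Q[:,2]))
L=P;l=np.c_[(L[:,:2]-PK)@U,(L[:,:2]-PK)@V,L[:,2]]
t=[l[(l[:,0]*sx>8e-3)&(l[:,1]*sy>8e-3)&(l[:,2]>.067)&(l[:,2]<.08)&(np.hypot(l[:,0],l[:,1])<.05),:2].mean(0) for sx in(-1,1) for sy in (-1,1)]; print(np.mean(t,0))
q=look([.457,.221],.16,.029,.038,.011,"k_cap")
sleep(.15);c=capture("wrist"); fit(c,q,.029,.038,.011); fit(c,q,.005,.012,.028); print(current_clock(),q)
E
```

```text
ring plane [1.53692235 6.40928384 0.11546097] 0.11233081188609056
[1.82827155e-05 4.95959859e-04]
n 347 circ 0.4564950256347656 0.22149301147460937 r 10.789849281311035 midrange [0.4565 0.2218] ext [0.0204 0.0205] zmed 0.034
n 348 circ 0.4565596618652344 0.2215040283203125 r 10.91382884979248 midrange [0.4561 0.2216] ext [0.0204 0.0207] zmed 0.0341
n 1539 circ 0.4561307373046875 0.2213863983154297 r 28.059410095214844 midrange [0.4565 0.2218] ext [0.0539 0.054 ] zmed 0.0082
25.9833 [0.45649503 0.22149301]
```

View pics/j_w.png

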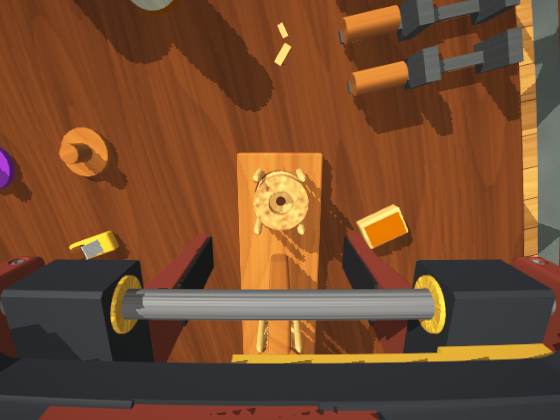

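View pics/k_cap.png

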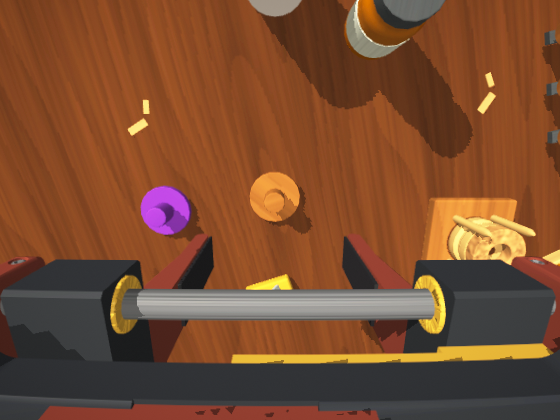

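```bash
python3 - <<'E'
from h import *
g=np.array([.4564,.2216])
at(g,.03,rate=.2); sleep(.15); at(g,.011,rate=.08); sleep(.15); print(err(g,.011))
move_gripper(.015); z0=current_position(); print("gap",current_finger_gap(),err(g,.011),current_clock())
at(g,.17,rate=.3); sleep(.3)
c=capture("wrist"); cv2.imwrite("pics/l_held.png",c["image"])
place(PK+.0002*V,.011,.060,.105)
c=capture("wrist"); cv2.imwrite("pics/l_in.png",c["image"]); print(current_clock())
E
```

```text
[0.29114396 0.07807354 0.34924571]
gap 0.021172021560926856 [ 0.04532637 -0.00024035 -0.0157336 ] 28.375
pre [ 0.2341944  -0.0269958   0.41807363]
r1 False [-0.47344343  0.00364882  3.33925134]
r2 True [ 0.54502764  0.0812307  -0.38866985] [-0.60516402  0.53894529  3.80638576]
32.3
```

View pics/l_held.png

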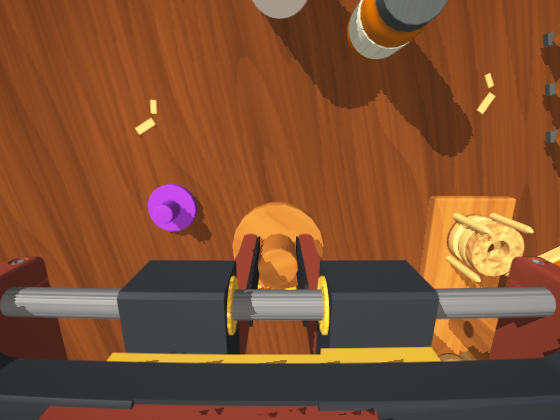

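View pics/l_in.png

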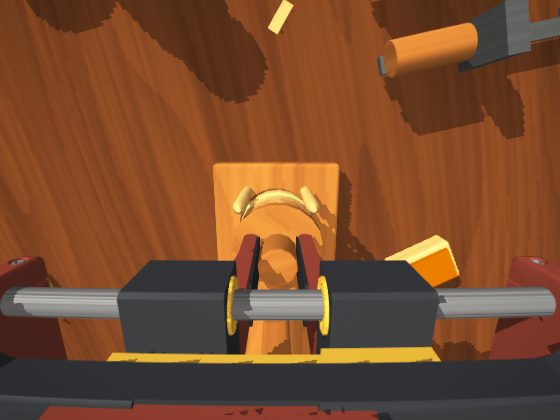

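```bash
python3 - <<'E'
from h import *
move_gripper(.05)
p=current_position(); servo_line([p[0],p[1],.2],None,rate=.25); sleep(.15)
c=capture("wrist"); cv2.imwrite("pics/m_w.png",c["image"])
fit(c,PK,.090,.098,.011)
P=cloud(c,np.ones((420,560),bool)); r=np.hypot(*(P[:,:2]-PK).T); Q=P[(r<.026)&(r>.013)&(P[:,2]>.055)&(P[:,2]<.08)]; print("disc plane",np.linalg.lstsq(np.c_[(Q[:,:2]-PK),np.ones(len(Q))],Q[:,2],rcond=None)[0],Q[:,2].std())
H=PK-.095*V; print(H)
move_gripper(.085)
move_ptp([*H,.25],down(A)); sleep(.4)
c=capture("wrist"); cv2.imwrite("pics/m_h.png",c["image"]); np.savez("cap_mh.npz",**c)
P=cloud(c,np.ones((420,560),bool)); l=np.c_[(P[:,:2]-H)@U,(P[:,:2]-H)@V,P[:,2]]
k=(abs(l[:,2]-.130)<.004)&(abs(l[:,0])<.03)&(abs(l[:,1])<.045); print(k.sum(),cv2.minAreaRect(l[k,:2].astype(np.float32)*1000),l[k,2].mean())
c=capture("side"); cv2.imwrite("pics/m_side.png",cv2.resize(c["image"][140:290,180:330],None,fx=4,fy=4)); print(current_clock())
E
```

```text
n 397 circ 0.6646920166015625 0.12393859100341797 r 10.789376258850098 midrange [0.6647 0.1241] ext [0.0198 0.02  ] zmed 0.094
disc plane [-0.00096011 -0.0008772   0.06819013] 0.0006720256623595251
[0.64191364 0.031204  ]
923 ((0.32321739196777344, 0.3253765106201172), (48.41122055053711, 19.298179626464844), 89.65574645996094) 0.1296498622808196
35.5333
```

View pics/m_w.png

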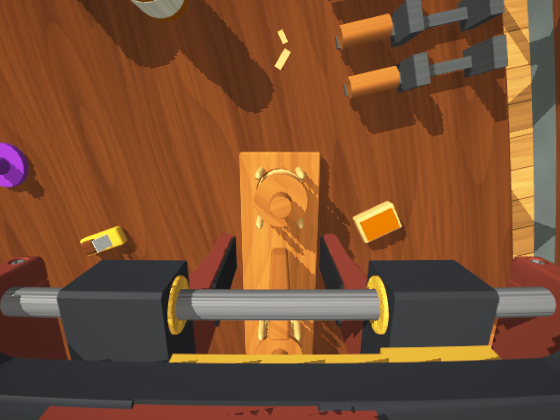

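View pics/m_h.png

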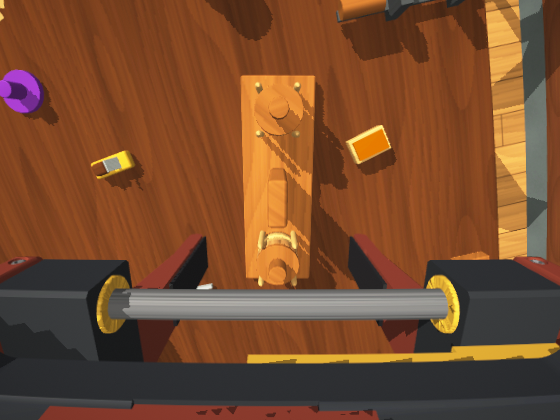

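View pics/m_side.png

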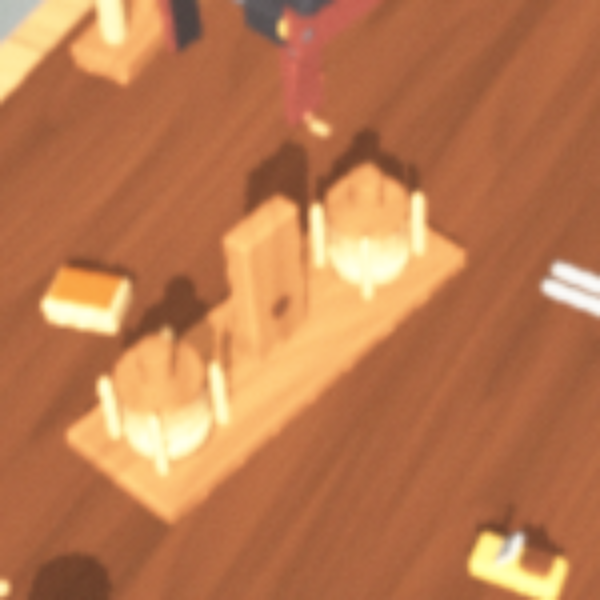

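The stack is seated: disc top at 68 mm, level to 0.1°, knob top at 94 mm. Next I grip the handle.

```bash
python3 - <<'E'
from h import *
H=PK-.095*V+.0003*U+.0003*V; q=down(A-.003)
servo_line([*H,.14],q,rate=.12); sleep(.3); servo_line([*H,.096],q,rate=.08); sleep(.5); print(err(H,.096))
f0=np.array(current_force())
move_gripper(.012); sleep(.3); print("gap",current_finger_gap(),err(H,.096),current_force())
servo_line([*H,.126],q,rate=.03); sleep(.3); print(np.array(current_force())-f0,current_torque(),current_finger_gap())
c=capture("side"); cv2.imwrite("pics/n_side.png",cv2.resize(c["image"][140:290,180:330],None,fx=4,fy=4)); print(current_clock())
c=capture("wrist"); cv2.imwrite("pics/n_w.png",c["image"])
E
```

```text
[ 0.10654885 -0.01275548  0.20385129]
gap 0.019848841374140093 [-0.52903516  0.10000307 -0.13291505] [-3.00678112  0.96122495  1.8084229 ]
[ 0.01160628 -0.09321707 -6.3011853 ] [-0.1067392   0.04253594  0.00258754] 0.019891221895191224
40.9083
```

View pics/n_side.png

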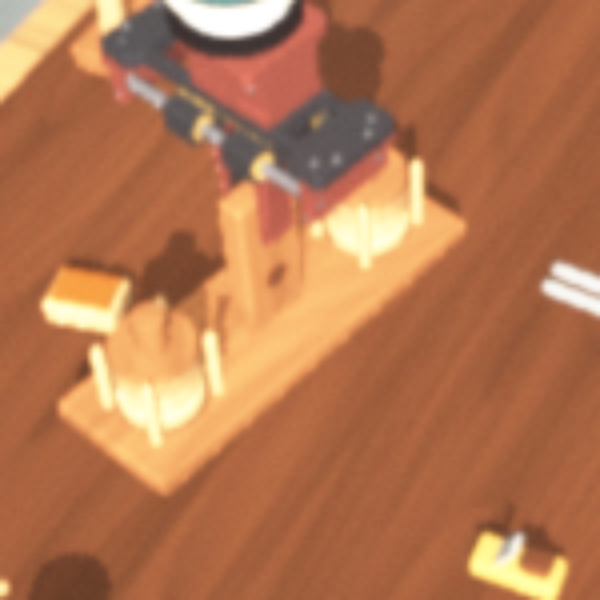

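View pics/n_w.png

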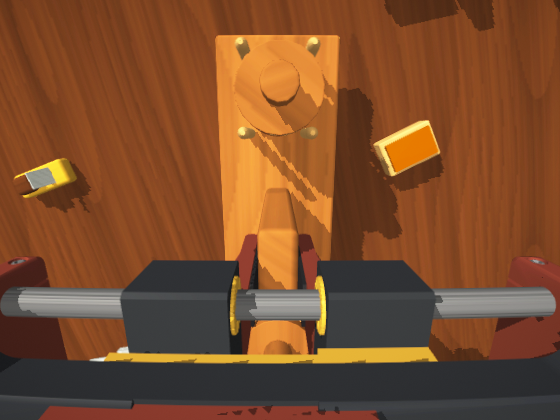

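```bash
cat >> h.py <<'E'
def level():
    c=capture("wrist"); p=np.array(current_position()); P=cloud(c,np.ones((420,560),bool))
    l=np.c_[(P[:,:2]-p[:2])@U,(P[:,:2]-p[:2])@V,P[:,2]-p[2]]
    b=l[(abs(l[:,0])<.044)&(l[:,1]>.03)&(l[:,1]<.138)&(abs(l[:,2]+.08)<.006)]
    print("board n",len(b),"slope x,y,z0",np.linalg.lstsq(np.c_[b[:,:2],np.ones(len(b))],b[:,2],rcond=None)[0].round(4))
    d=l[:,:2]-[0,.095]; r=np.hypot(*d.T); k=(r<.026)&(r>.013)&(abs(l[:,2]+.028)<.008)
    print("cap n",k.sum(),"slope",np.linalg.lstsq(np.c_[d[k],np.ones(k.sum())],l[k,2],rcond=None)[0].round(4))
    k=(r<.009); print("knob z",np.median(l[k,2]).round(4), "expect -.002; board -.080; disc -.028")
    return c
E
python3 - <<'E'
from h import *
level(); print(current_clock())
E
```

```text
board n 8128 slope x,y,z0 [-0.0013 -0.001  -0.0796]
cap n 4192 slope [-0.0006  0.0001 -0.0278]
knob z -0.0018 expect -.002; board -.080; disc -.028
41.0083
```

Level to about 0.1°, so I continue the lift.

```bash
python3 - <<'E'
from h import *
H=PK-.095*V+.0003*U+.0003*V; q=down(A-.003)
servo_line([*H,.197],q,rate=.04); sleep(1.0); print(err(H,.196),current_qvel(),current_finger_gap())
c=level(); cv2.imwrite("pics/o_w.png",c["image"]); 
c=capture("side"); cv2.imwrite("pics/o_side.png",cv2.resize(c["image"][90:330,130:380],None,fx=2.4,fy=2.4)); print(current_clock(),np.array(current_force()))
c=capture("top"); cv2.imwrite("pics/o_top.png",c["image"])
sleep(.5); level()
E
```

```text
[2.33442336e-04 5.74595622e-03 1.01052081e+00] [-0.00211239  0.00018917  0.00135314  0.00045175  0.00054339 -0.00027362] 0.019830185280918258
board n 8117 slope x,y,z0 [-0.0008 -0.0012 -0.0796]
cap n 4195 slope [-0.0018 -0.0011 -0.0278]
knob z -0.0018 expect -.002; board -.080; disc -.028
44.0333 [-0.40241504 -0.21478614 -5.67715996]
board n 8112 slope x,y,z0 [-0.001  -0.0012 -0.0796]
cap n 4185 slope [-0.0018  0.     -0.0277]
knob z -0.0018 expect -.002; board -.080; disc -.028
```

View pics/o_side.png

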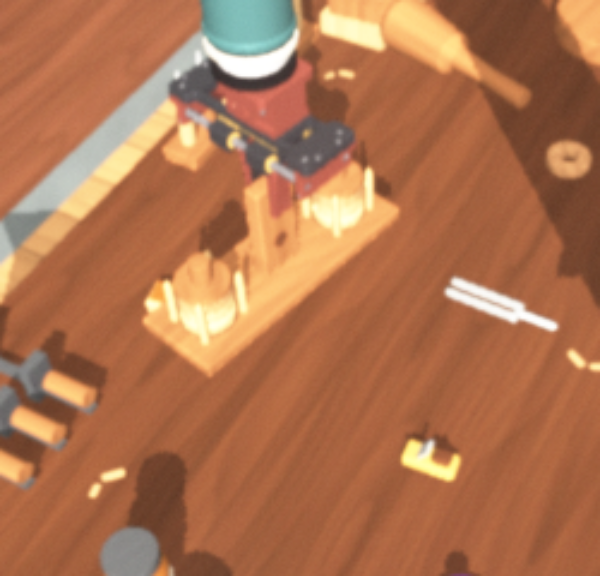

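View pics/o_top.png

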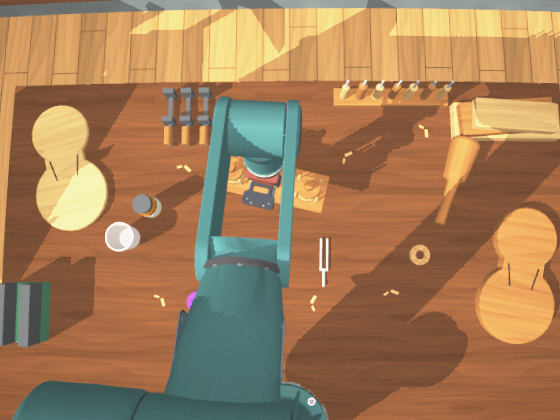

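The carrier is held level 10 cm up, and both spools are seated. The bystanders I can see are in their places. I hand in.

```bash
python3 - <<'E'
from bench import *
print(current_clock(),current_finger_gap()); close_job()
E
```

```text
44.6333 0.019864321212364245
the job is handed in; nothing more can be done
```

The clamp spool is built in the empty pocket, and the job was handed in at 44.6 s with the carrier held 10 cm up by its handle. I seated and released the body, then the leftmost cork ring, then the wooden cap. The purple cap and the other cork ring were not used.

- **Seating:** each part made contact within 0.4 mm of its expected height. After release, the cap disc was at 68 mm and the knob top at 94 mm, as expected.
- **Lift:** the board and cap were level to about 0.1°. Stack heights were unchanged after lifting, the arm was still, and the finger gap stayed steady on the 20 mm plank.
- **Finished spool:** I confirmed it only by eye, still in its pocket in the side picture.
- **Bystanders:** those in view look unmoved. The arm hid some of them in the last top picture.
- **Checks that failed:** one automatic flatness fit on the ring was spoiled by the gripper rod in view, so I judged the ring by picture and contact height. The later cap fit covered it.

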